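Slide a print into its frame and close the catch

ROBOT

A 6-joint arm with a two-finger parallel gripper is mounted at the origin on the work surface. World frame = base frame: x ahead of the robot, y to its left, z up, the work surface at z = 0. Lengths are in m, angles in rad, forces in N, time in s.
With the tool pointing down it reaches from about 0.375 to 0.9 m from the base axis. Payload 3.1 kg.
Tool frame: the origin (TCP) lies between the finger pads; the fingertips stand manip.finger_overhang ahead of it and the grasp point (between the pads) lies 5 mm behind it (manip.finger_overhang is the distance from the TCP to the fingertips, in m); z points along the fingers, y is the line along which they close (so a half turn about z gives the same grasp; the last joint's range is limited). The gripper opens to 85 mm and grips with 20 to 120 N. Pads are 22 mm wide; open, the fingers measure 114 mm over their backs; the gripper's body (76 mm by 85 mm) begins 54 mm behind the grasp point. The pads swing forward as they close: fully open they stand 13 mm farther back than shut.
Start: joints at [-1.375, 0.527, 1.433, -0, 1.181, -0.178], TCP at [0.228, -0.582, 0.245] pointing down, gripper open.
Joint ranges: [-3.08, 3.08], [-0.75, 2.2], [0.22, 2.44], [-1.43, 4.57], [0, 2.65], [-2.85, 2.85]. Speed limits (rad/s): [2.79, 2.79, 3.14, 3.14, 3.14, 3.14].

INTERFACE

Orientations are given as a unit quaternion [x, y, z, w].
In Python, from station import manip gives the robot as it stands.
- The arm moves only by the tool drive_tool, never from a script. Its argument "plan" is a list of rows, each a list of 7 numbers: the shift along the tool's x, y, z in m, then the turn, a rotation vector about the tool's x, y, z in degrees, then the opening, from -1 (shut) to 1 (fully open). In form: [[x, y, z, wx, wy, wz, gripper], ...]. A call has 1 to 10 rows; each row shifts and turns the commanded pose from where the row before left it, along the tool's axes as they then stand; what a row does not reach is not made up. A row lasts 1/10 s, in which the tool goes at most 50 mm and 8.59 degrees, less where a joint would pass 70% of its speed; a pose out of reach is approached as far as the arm can. A call is refused whole if a number of a shift passes 0.05 or a number of a turn 8.59, either way. A call with a gripper value outside its range is refused whole. The fingers move at their own pace and stop on an object; "newtons" is the grip in N (left out, the last holds). Time passes only in rows, so rows that do not move let the fingers close. It gives the time, the measured TCP pose, the force, the opening and the grip force at its end, in the units of the state.
- manip.sense(): the state, without advancing time (a new reading comes with each control period).
- manip.snapshot(name): name is "scene" or "side" or "wrist"; returns a dict with "image" (420x560x3 uint8, red, green, blue), "z_map" (420x560 float32, m along the optical axis (not along the pixel's ray), 0 where there is no reading), "fov_y" (degrees; the focal length in pixels is half the picture's height over the tangent of half this angle, whatever the lens; pixels are square), "cx", "cy" (the principal point, pixels), "extrinsics" (4x4, takes a point from camera to world coordinates); the wrist camera has in their place "mount" (4x4, takes a point from camera to tool coordinates, whose origin is the TCP and whose axes are the flange's). Camera axes: x right, y up, looking along -z (the intrinsics and any distortion apply to the point x, -y, -z); pixel columns grow to the right and rows downward; lengths in m; the calibration is good to about 2 mm. The wrist camera is an equidistant fisheye: a pixel r from the principal point sees the ray r / f radians off the axis. A picture is of the moment at which its call begins: read the wrist's pose just before it.
- manip.sign_off(): hands the job in; it is judged then, once.
The state is a dict: "t": time; "q": joint angles; "qd": joint speeds; "tau": joint torques, N m; "tcp_pos": TCP position; "tool_rot": TCP orientation; "force": force on the tool from outside, world axes, zero at the start; "ft_torque": the same for the moment, N m; "finger_gap": opening from 0.0 (shut) to 1.0 (fully open); "gripper_force": force on a finger pad.
Only numpy, scipy, OpenCV 4.12 (cv2) and the standard library are available. Lean on these libraries where they do the work, as an engineer would, in place of code of your own. Each camera call takes 0.05 s, during which the arm holds its last target. There are 200 camera calls.

TASK

Press your fingertips gently on the face of the picture panel and slide it, flat on the desk mat, into the open end of the black frame, under the lips and all the way home against the far end, still pressing on its face as it comes home. Then swing the frame's brass catch right across the open end to lock the panel in, and let go. Do not lift the panel, press hard on the print, or disturb the other things on the desk.

Things in the scene. Friction and masses are not known exactly. Their poses are not given: they have to be found in the camera images.
- panel: Picture panel: rigid board 150 mm (its x) by 110 mm (its y), 4 mm thick, 60 to 110 g, white edge, abstract painting on top, lying loose and flat on a grey felt desk mat. Origin: centre of its underside. Either end may go in first. Too wide and thin to grasp. The mat's top is 4 to 8 mm above the desk and differs from time to time.
- panel_face (a point): Centre of the panel's printed top face, 4 mm above its origin. Fingertips grip the face better than the panel grips the mat, so a press of 5 N or more drags and turns it on the open mat; passing the frame's sprung clips takes 12 to 17 N of press (with less, the fingers slip). More than 25 N of fingertip force (press and drag together) spoils the print.
- frame: Black U-shaped picture frame, fixed on the same mat, open at its -x end, 16 mm tall, no floor (the panel slides on the mat). Origin: centre of the place for the panel, at mat level; +x is the way the panel slides in. Home: the panel's origin on this origin, x axes parallel. Side rails along x, 14 mm wide, inner faces at y = +57 and -57 mm (2 mm play on each side of the panel).
- frame_stop (a point): Middle of the end bar's inner face, against which the panel comes home, at mat level: frame x = +75 mm. Each side rail has a lip, from frame x = -65 mm to the end bar, overhanging to y = +48 and -48 mm; underside 8 mm, top 13 mm above the mat. Between the lips the frame is open above.
- frame_clips (a point): Midway between two brass sprung rollers (16 mm wide, 8 mm long along y) in the lips at frame x = +45, y = +52.5 and -52.5 mm. The panel's leading edge must lift both by about 1 mm to go on under them; each then presses it down with 1 to 1.5 N, so the push needed rises there, 30 mm before home, and stays higher.
- frame_mouth (a point): Middle of the open end, at mat level: frame x = -82 mm, level with the centres of the two rails' rounded noses (radius 7 mm).
- catch (a joint): Angle of the brass catch about a vertical pivot on the nose of the +y rail. 0: arm points straight out of the frame (frame -x); growing values turn it anticlockwise from above; 1.57: across the open end (towards frame -y), closed; stop at 1.6. Starts open, between -0.6 and -0.15. Stays where left; turns with 0.04 N m, about 1 N at the post.
- catch_pivot (a point): The catch's pivot axis, 16 mm above the mat: frame x = -82, y = +64 mm. The arm is 52 mm long, 10 wide, 6 thick, its underside 17 mm above the mat; its outer half carries a tongue reaching down to 2 mm above the mat, which closes just behind a panel that is home and is blocked by one that is not.
- catch_post (a point): Centre of the top end of the upright brass post on the catch arm: 12 mm in diameter, 37 mm from the pivot, standing 24 mm above the arm, its top 46 mm above the mat. Pinch it from above or push its side to swing the catch.
- mug: Bystander, to be left alone: white ceramic mug, 80 mm wide and 90 tall, handle on its +y side, standing on the desk. Origin: centre of its underside.
- stapler: Bystander, to be left alone: black stapler, 140 x 36 x 38 mm, lying on the mat. Origin: centre of its underside.
- paperweight: Bystander, to be left alone: small brass paperweight, 56 mm wide, 36 tall, lying on the mat. Origin: centre of its underside.
- eraser: Bystander, to be left alone: white block eraser, 45 x 22 x 13 mm, lying on the mat. Origin: centre of its underside.
- pen_pot: Bystander, to be left alone: dark metal pen pot, 72 mm wide, 100 tall, pens sticking up to 165 mm, standing on the desk. Origin: centre of its underside.
- notebook: Bystander, to be left alone: blue notebook, 150 x 210 x 14 mm, lying on the desk. Origin: centre of its underside.
- tape_dispenser: Bystander, to be left alone: grey tape dispenser, 120 x 50 mm, 73 tall, lying on the desk. Origin: centre of its underside.
Not all that is in view belongs to the job. There is more than one size of the panel; the job needs the smaller.

How it is judged:
On the way, in this order (a step that is already met when the one before it is completed fails the run):
1. the panel is fully home in the frame (within 2.5 mm) with the fingertips pressing on its face and the catch still open (x of panel in the frame of frame between -0.0025 and 0.004 m and y of panel in the frame of frame between -0.005 and 0.005 m and z of panel in the frame of frame below 0.004 m and angle between the x axis of panel and the x axis of frame, either way round below 0.05 rad and value of joint catch below 1 rad and contact force between the fingers and panel above 1 N and x of the grasp point in the frame of panel between -0.072 and 0.072 m and y of the grasp point in the frame of panel between -0.05 and 0.05 m), for 0.1 s.
2. the catch is swung across the open end (value of joint catch above 1.4 rad), for 0.2 s.
At the end, for the whole second after the job is handed in: The panel lies flat and at rest in the frame, within 2.5 mm of fully home against the end bar, under both lips and square (0.05 rad); the catch is across the open end (at least 1.4 rad) (x of panel in the frame of frame between -0.0025 and 0.004 m and y of panel in the frame of frame between -0.005 and 0.005 m and z of panel in the frame of frame below 0.004 m and angle between the x axis of panel and the x axis of frame, either way round below 0.05 rad and value of joint catch above 1.4 rad and linear speed of panel below 0.01 m/s); the robot touches nothing.
It fails at once if the print is pressed with more than 25 N (contact force between the fingers and panel above 25 N).
It fails at once if the panel is lifted more than about 15 mm off the mat (height (world z) of panel above 0.024 m).
It fails at once if the panel is tipped (angle between panel's own z axis and vertical above 0.15 rad).
It fails at once if another thing on the desk is moved more than 25 mm (distance of any of mug, stapler, paperweight, eraser, pen_pot, notebook, tape_dispenser from where it was at the start of the episode above 0.025 m).
It also fails if it takes over 70 s, if anything falls off the work surface, if the arm or the gripper's body presses on something with over 40 N, if the wrist force passes 120 N, or if a joint passes its speed limit or range.

## Working session

There is one attempt and no reset: what is moved stays moved. The work goes in short steps, Python scripts to look and compute and a tool call to move; the robot and the scene stay as the last step left them, time stands still between calls to the robot, and variables do not carry over. Pictures are saved under pics/ and viewed, at most 10 in all, crops included, and the job is handed in when it is done.

Besides the shell and the picture viewer there is one more tool, called after "Emit:" by a JSON object that holds its "fn" and its "kwargs". drive_tool: Moves the arm, as the interface text tells. Its arguments: {"type":"object","properties":{"plan":{"type":"array"},"newtons":{"type":"number"}},"required":["plan"]}

```bash
ls; mkdir -p pics
cat > h.py <<'E'
import numpy as np, cv2
from station import manip
def snap(n,save=None):
    s=manip.snapshot(n)
    if save: cv2.imwrite('pics/'+save,cv2.cvtColor(s['image'],cv2.COLOR_RGB2BGR))
    return s
def world(s):
    z=s['z_map'];H,W=z.shape;f=H/2/np.tan(np.radians(s['fov_y'])/2)
    v,u=np.mgrid[:H,:W];P=np.stack([(u-s['cx'])/f*z,-(v-s['cy'])/f*z,-z,np.ones_like(z)],-1)
    return (P@np.array(s['extrinsics']).T)[...,:3]
E
python3 - <<'E'
from h import *
print(manip.sense(), manip.finger_overhang)
for n in('scene','side'):
    s=snap(n,n+'0.png'); np.savez(n+'0.npz',**s)
    print({k:v for k,v in s.items() if k not in('image','z_map')})
E
```

```text
pics
{'t': 0.0, 'q': array([-1.37549400e+00,  5.28474110e-01,  1.43388147e+00, -3.30610707e-05,
        1.18138087e+00, -1.78495693e-01]), 'qd': array([-0.00079478,  0.00057576,  0.00092802,  0.00024525, -0.00150368,
       -0.00023679]), 'tau': array([ 8.51976420e-04, -4.42348909e+01, -1.78023040e+01,  3.19934065e-05,
        8.36630148e-03,  5.92962948e-06]), 'tcp_pos': array([ 0.22811045, -0.58116397,  0.24433532]), 'tool_rot': array([ 9.82583429e-01,  1.85818881e-01, -2.42930396e-05, -1.07173289e-03]), 'force': array([ 0.44570482, -0.40123283,  0.13974124]), 'ft_torque': array([ 0.03331603, -0.08821114, -0.01758125]), 'gripper_force': 0.0, 'finger_gap': 0.9972311508660805} 0.014
{'fov_y': 42.197548782304786, 'cx': 285.2674601812697, 'cy': 200.61673626899295, 'extrinsics': array([[ 0.30552504, -0.80379467,  0.51045917,  1.24861406],
       [ 0.95216166,  0.26158121, -0.15799824, -0.26761018],
       [-0.00652839,  0.53431207,  0.84526208,  1.36364254],
       [ 0.        ,  0.        ,  0.        ,  1.        ]])}
{'fov_y': 54.88219218980349, 'cx': 282.6291503900863, 'cy': 215.6252570936374, 'extrinsics': array([[ 0.87801505,  0.36801496, -0.30603032,  0.0082953 ],
       [-0.47825522,  0.64916274, -0.59148937, -0.88696291],
       [-0.01901345,  0.66569717,  0.74597974,  1.15136857],
       [ 0.        ,  0.        ,  0.        ,  1.        ]])}
```

View pics/scene0.png

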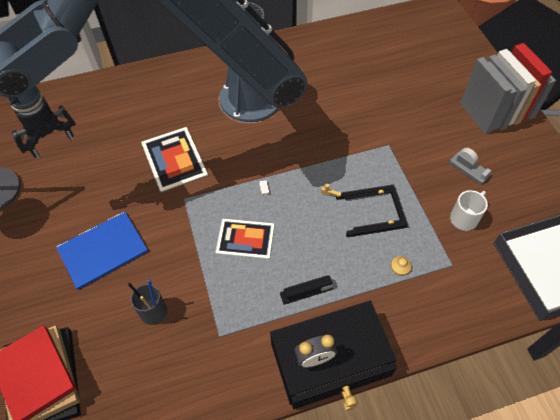

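View pics/side0.png

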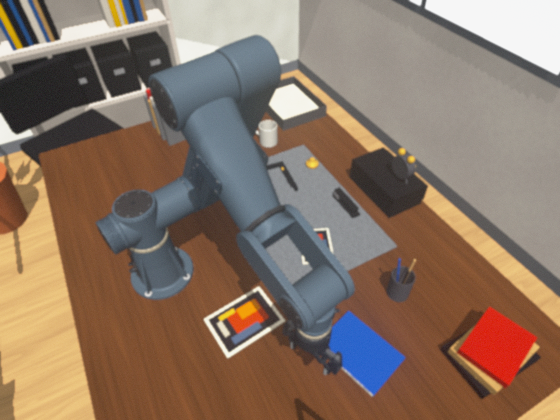

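The scene view shows two panel candidates: one at (174,158) on bare wood and one at (246,238) on the mat. The frame is at about (375,210), opening to the left. Its brass catch is at (332,190), the stapler at (307,289), the eraser at (264,187) and the paperweight at (401,265). By the description I choose (246,238), and I'll check its size and take a crop.

```bash
cat > m.py <<'E'
from h import *
s=dict(np.load('scene0.npz'));P=world(s);im=s['image'];hsv=cv2.cvtColor(im,cv2.COLOR_RGB2HSV)
def med(m): return np.median(P[m],0)
mat=np.zeros(im.shape[:2],bool); mat[260:280,220:270]=1; print('mat',med(mat)); 
mat[:]=0;mat[215:225,290:320]=1;print('mat2',med(mat)); mat[:]=0;mat[205:225,362:385]=1;print('mat3',med(mat))
def ray(uv,z):
    H=420;f=H/2/np.tan(np.radians(float(s['fov_y']))/2);E=s['extrinsics']
    uv=np.atleast_2d(uv).astype(float)
    d=np.stack([(uv[:,0]-s['cx'])/f,-(uv[:,1]-s['cy'])/f,-np.ones(len(uv))],-1)@E[:3,:3].T
    return E[:3,3]+d*((z-E[2,3])/d[:,2])[:,None]
def rect(m,z):
    c=max(cv2.findContours(m.astype(np.uint8),0,1)[0],key=cv2.contourArea)[:,0]
    w=ray(c,z)[:,:2]; return cv2.minAreaRect((w*1000).astype(np.float32)),cv2.boxPoints(cv2.minAreaRect((w*1000).astype(np.float32)))
for n,(x,y) in dict(A=(174,158),B=(246,238)).items():
    m=np.zeros(im.shape[:2],bool);a,b=(slice(y-38,y+38),slice(x-42,x+42))
    m[a,b]=(hsv[a,b,1]<70)&(hsv[a,b,2]>150)
    print(n,med(m),rect(m,med(m)[2]),m.sum())
m=np.zeros(im.shape[:2],bool);a,b=(slice(180,242),slice(335,412));m[a,b]=im[a,b].max(-1)<55
print('frame',med(m));
h=P[...,2]
m2=np.zeros_like(m);m2[a,b]=(h[a,b]>med(mat)[2]+.008)
cv2.imwrite('pics/crop.png',np.vstack([cv2.resize(cv2.cvtColor(im[120:300,140:425],4),None,fx=2.7,fy=2.7,interpolation=2)]))
cv2.imwrite('pics/mask.png',cv2.resize(np.hstack([m[170:250,310:420],m2[170:250,310:420]]).astype(np.uint8)*255,None,fx=3,fy=3,interpolation=0))
E
python3 m.py
```

```text
mat [ 0.60616838 -0.18823829  0.00519544]
mat2 [0.50702872 0.01992234 0.0047365 ]
mat3 [0.55251058 0.21372403 0.00537786]
A [ 0.15465612 -0.2915635   0.00490421] (((168.47596740722656, -296.3282470703125), (209.2427978515625, 152.7821044921875), 6.228559494018555), array([[  56.184113, -231.73901 ],
       [  72.76019 , -383.61926 ],
       [ 280.76782 , -360.91748 ],
       [ 264.19174 , -209.03723 ]], dtype=float32)) 747
B [ 0.50184749 -0.16270795  0.00622378] (((496.9339904785156, -162.41648864746094), (206.60427856445312, 171.95126342773438), 78.69644165039062), array([[ 392.3781  , -246.863   ],
       [ 560.994   , -280.56665 ],
       [ 601.48987 ,  -77.96997 ],
       [ 432.87396 ,  -44.266327]], dtype=float32)) 1714
frame [0.58411797 0.22270465 0.01958068]
```

View pics/crop.png

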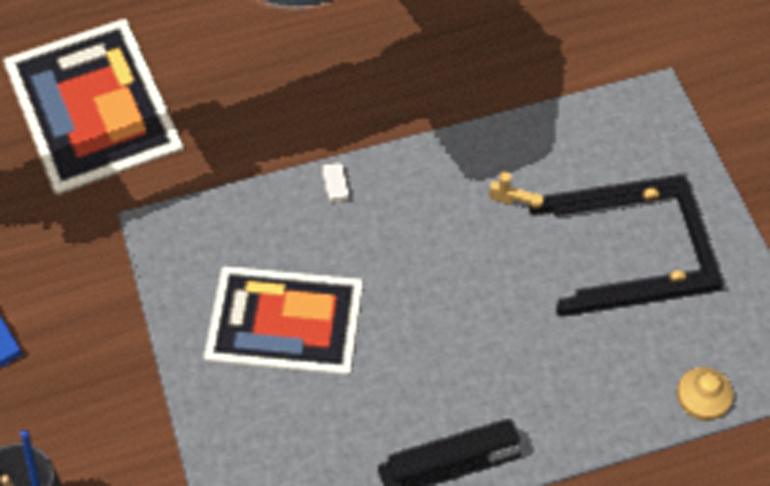

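The crop shows the chosen panel on the mat with corners at full-image pixels of about (222,219), (274,223), (269,258) and (216,253). The frame's end-bar outer corners are near (394,185) and (408,227), its lower nose is near (347,233), and the catch post is near (326,187).

```bash
cat > m2.py <<'E'
import io,contextlib
with contextlib.redirect_stdout(io.StringIO()):
    exec(open('m.py').read())
zm=.0051
for (x,y),zz in(((174,158),.004),((246,238),zm+.004)):
    a,b=(slice(y-32,y+32),slice(x-36,x+36));m=np.zeros(im.shape[:2],bool)
    g=im.min(-1); m[a,b]=g[a,b]>(190 if y>200 else 140)
    r,bx=rect(m,zz);print(r,bx.round(1).tolist())
# frame: black pixels + height, in world; fit
a,b=(slice(178,242),slice(335,414));m=np.zeros(im.shape[:2],bool);m[a,b]=(im[a,b].max(-1)<60)
Q=P[m&(P[...,2]>zm+.007)];print(len(Q),np.percentile(Q[:,2],[5,50,95]))
m3=m&(P[...,2]>zm+.005)
from scipy.optimize import minimize
pts=P[m3&(P[...,2]>zm+.009)][:,:2]
# template distance: top-surface centre lines/regions in frame coords
def inside(p,x,y,th):
    c,s_=np.cos(th),np.sin(th);d=p-[x,y];X=d[:,0]*c+d[:,1]*s_;Y=-d[:,0]*s_+d[:,1]*c
    def box(x0,x1,y0,y1): return np.hypot(np.maximum(0,np.maximum(x0-X,X-x1)),np.maximum(0,np.maximum(y0-Y,Y-y1)))
    return np.minimum.reduce([box(-89,89,57-9,71),box(-89,89,-71,-48),box(75,89,-71,71)])
best=None
for th0 in np.radians([60,70,80,90,100]):
    # also require template coverage: nearest pts to template samples
    g=np.array([(x,y) for x in range(-85,90,6) for y in(52,60,68,-52,-60,-68)]+[(82,y) for y in range(-68,70,6)])
    from scipy.spatial import cKDTree
    T=cKDTree(pts*1000)
    def cost(v):
        c,s_=np.cos(v[2]),np.sin(v[2]);G=g@np.array([[c,s_],[-s_,c]])+v[:2]
        return np.mean(inside(pts*1000,*v)**2)+np.mean(np.minimum(T.query(G)[0],15)**2)
    r=minimize(cost,[*(pts.mean(0)*1000),th0],method='Nelder-Mead',options=dict(initial_simplex=None,maxiter=2000))
    if best is None or r.fun<best.fun:best=r
print('frame',best.x,np.degrees(best.x[2]),best.fun)
E
python3 m2.py
```

```text
((168.01467895507812, -296.4560241699219), (207.5972442626953, 152.27102661132812), 5.963661193847656) [[56.900001525878906, -231.5], [72.69999694824219, -383.0], [279.20001220703125, -361.3999938964844], [263.29998779296875, -209.89999389648438]]
((512.6727294921875, -160.80599975585938), (151.30479431152344, 111.56290435791016), 65.91517639160156) [[430.8999938964844, -207.10000610351562], [532.7000122070312, -252.60000610351562], [594.5, -114.5], [492.6000061035156, -69.0]]
922 [0.01406048 0.0199177  0.02553467]
frame [546.44652488 201.18374041   1.51406106] 86.74930883217047 1270.4725007059562
```

```bash
cat >> m2.py <<'E'
print('---')
print(np.percentile(pts,[0,5,25,50,75,95,100],axis=0).round(3).tolist(),len(pts))
n,lab,st,ce=cv2.connectedComponentsWithStats((m3).astype(np.uint8),connectivity=8)
i=1+st[1:,4].argmax();print(st[i],n)
pts=P[(lab==i)&(P[...,2]<zm+.022)&(P[...,2]>zm+.009)][:,:2]
best=None
T=cKDTree(pts*1000)
for th0 in np.radians([60,70,80,90,100,110]):
    r=minimize(cost,[*(pts.mean(0)*1000),th0],method='Nelder-Mead')
    if best is None or r.fun<best.fun:best=r
print(len(pts),'frame',best.x,np.degrees(best.x[2]),best.fun,pts.mean(0))
# corner rays
for uv in((393.7,185.2),(407.8,226.7),(347.4,234.1)): print(uv,ray(uv,zm+.016)[0])
E
python3 m2.py|sed 1,/---/d
```

```text
[[0.463, -0.268], [0.473, 0.137], [0.486, 0.178], [0.576, 0.225], [0.602, 0.279], [0.615, 0.295], [1.249, 0.304]] 875
[337 185  71  52 958] 2
857 frame [542.4696265  209.55711461   1.45452281] 83.3380181583443 4.999079352316581 [0.54929311 0.22519893]
(393.7, 185.2) [0.48587693 0.30579396 0.0211    ]
(407.8, 226.7) [0.62815411 0.28616959 0.0211    ]
(347.4, 234.1) [0.59767214 0.11520274 0.0211    ]
```

Emit:
{"fn": "drive_tool", "kwargs": {"plan": [[0.042,-0.038,-0.02,0,0,0,1],[0.042,-0.038,-0.02,0,0,0,1],[0.042,-0.038,-0.02,0,0,0,1],[0.042,-0.038,-0.02,0,0,0,1],[0.042,-0.038,-0.02,0,0,0,1],[0.042,-0.038,-0.01,0,0,0,1],[0.042,-0.038,0,0,0,0,1],[0.042,-0.038,0,0,0,0,1],[0.042,-0.038,0,0,0,0,1],[0.042,-0.038,0,0,0,0,1]]}}

```text
t: 1.1
tcp_pos: [0.4445, -0.1456, 0.3372]
tool_rot: [0.983, 0.186, -0.0, -0.0]
force: [1.0, -0.0, -0.2]
finger_gap: 0.997
gripper_force: 0.0
```

Emit:
{"fn": "drive_tool", "kwargs": {"plan": [[0.042,-0.038,0,0,0,0,0.2],[0.042,-0.038,0,0,0,0,0.2],[0,0,0,0,0,8.5,0.2],[0,0,0,0,0,8.5,0.2],[0,0,0,0,0,8.5,0.2],[0,0,0,0,0,8.5,0.2],[0,0,0,0,0,8.5,0.2],[0,0,0,0,0,2.9,0.2],[0,0,0,0,0,0,0.2],[0,0,0,0,0,0,0.2]]}}

```text
t: 2.1
tcp_pos: [0.4886, -0.058, 0.337]
tool_rot: [0.978, -0.207, -0.0, -0.0]
force: [0.3, -0.3, 0.7]
finger_gap: 0.603
gripper_force: 0.0
```

Run:
```python
from h import *
st=manip.sense();print({k:st[k] for k in('t','q','tcp_pos','tool_rot','force','finger_gap')})
s=snap('wrist','w1.png');np.savez('w1.npz',**s,pos=st['tcp_pos'],rot=st['tool_rot'])
print({k:v for k,v in s.items() if k not in('image','z_map')})
```

```text
{'t': 2.1, 'q': array([-3.45687956e-01,  2.39715612e-01,  1.63383419e+00, -1.52202995e-06,
        1.26866784e+00,  1.64247547e+00]), 'tcp_pos': array([ 0.48855392, -0.05797355,  0.33699069]), 'tool_rot': array([ 9.78304494e-01, -2.07171958e-01, -3.09664868e-04, -4.19595584e-05]), 'force': array([ 0.26839448, -0.34770672,  0.70175899]), 'finger_gap': 0.6025658397662523}
{'fov_y': 65.70646984690485, 'cx': 281.7731041297557, 'cy': 208.76478716561516, 'mount': array([[-2.40848328e-04,  9.59283187e-01,  2.82445940e-01,
         7.08034773e-02],
       [ 9.99999730e-01,  3.48965940e-05,  7.34202613e-04,
         6.44149926e-04],
       [ 6.94451821e-04,  2.82446040e-01, -9.59282936e-01,
        -1.27445266e-01],
       [ 0.00000000e+00,  0.00000000e+00,  0.00000000e+00,
         1.00000000e+00]])}
```

View pics/w1.png

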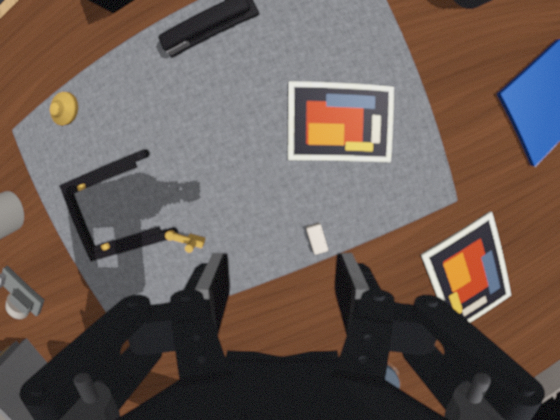

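The wrist view shows the panel at (341,122), the frame at about (115,205) with its mouth to the right, the catch at about (187,241) pointing out of the mouth, and the eraser at (317,239).

```bash
cat >> h.py <<'E'
from scipy.spatial.transform import Rotation as R
from scipy.spatial import cKDTree
from scipy.optimize import minimize
class W:
    def __init__(k,s,pos,rot):
        k.im=s['image'];k.f=210/np.tan(np.radians(float(s['fov_y']))/2);k.cx,k.cy=float(s['cx']),float(s['cy'])
        T=np.eye(4);T[:3,:3]=R.from_quat(rot).as_matrix();T[:3,3]=pos;k.E=T@s['mount']
        v,u=np.mgrid[:420,:560];d=k.d(np.stack([u,v],-1).reshape(-1,2)).reshape(420,560,3)
        k.P=(d/(-d[...,2:]))*s['z_map'][...,None]@k.E[:3,:3].T+k.E[:3,3];k.P[s['z_map']==0]=np.nan
    def d(k,uv):
        a=np.asarray(uv,float)-[k.cx,k.cy];r=np.linalg.norm(a,axis=-1)+1e-9;t=r/k.f
        return np.stack([np.sin(t)*a[:,0]/r,-np.sin(t)*a[:,1]/r,-np.cos(t)],-1)
    def ray(k,uv,z):
        d=k.d(np.atleast_2d(uv))@k.E[:3,:3].T;o=k.E[:3,3];return o+d*((z-o[2])/d[:,2])[:,None]
def panel(k,z,x0,x1,y0,y1,th=170):
    m=np.zeros((420,560),np.uint8);m[y0:y1,x0:x1]=k.im[y0:y1,x0:x1].min(-1)>th
    c=max(cv2.findContours(m,0,1)[0],key=cv2.contourArea)[:,0]
    w=(k.ray(c,z)[:,:2]*1000).astype(np.float32);return cv2.minAreaRect(w)
def fitframe(pts,th0s=(75,82,90)):
    pts=pts*1000;T=cKDTree(pts)
    g=np.array([(x,y) for x in range(-63,90,4) for y in(50,55,60,65,69,-50,-55,-60,-65,-69)]+[(x,y) for y in range(-46,47,4) for x in (77,82,87)]+[(x,y) for x in(-85,-80,-75,-70) for y in(60,65,69,-60,-65,-69)])
    def cost(v):
        c,s=np.cos(v[2]),np.sin(v[2]);d=pts-v[:2];X=d[:,0]*c+d[:,1]*s;Y=-d[:,0]*s+d[:,1]*c
        B=lambda x0,x1,y0,y1:np.hypot(np.maximum(0,np.maximum(x0-X,X-x1)),np.maximum(0,np.maximum(y0-Y,Y-y1)))
        i=np.minimum.reduce([B(-65,89,48,71),B(-65,89,-71,-48),B(75,89,-71,71),B(-89,0,57,71),B(-89,0,-71,-57)])
        G=g@np.array([[c,s],[-s,c]])+v[:2]
        return np.mean(np.minimum(i,12)**2)+np.mean(np.minimum(T.query(G)[0],12)**2)
    return min((minimize(cost,[*pts.mean(0),np.radians(t)],method='Nelder-Mead') for t in th0s),key=lambda r:r.fun)
E
cat > m3.py <<'E'
from h import *
s=dict(np.load('w1.npz'));k=W(s,s['pos'],s['rot']);P=k.P
print('mat',[np.nanmedian(P[a:a+20,b:b+20,2]).round(4) for a,b in((60,320),(170,250),(120,420),(120,180),(180,95))],'wood',np.nanmedian(P[180:220,480:520,2]) if 0 else np.nanmedian(P[40:80,460:480,2]))
zm=np.nanmedian(P[170:190,250:270,2])
print('panel',panel(k,zm+.004,280,402,75,170), 'ptop',np.nanmedian(P[110:120,300:370,2]))
z=P[...,2]-zm;m=np.zeros(z.shape,bool);m[140:265,50:182]=1
m&=(z>.008)&(z<.020);print(m.sum(),np.nanmedian(z[m]))
r=fitframe(P[m][:,:2]);print('frame',r.x,np.degrees(r.x[2]),r.fun)
c=np.zeros_like(m);c[225:255,165:210]=1
p=P[c&(z>.040)];print('post',len(p),p.mean(0),p[:,2].max()-zm)
c2=P[c&(z>.018)&(z<.03)];print('arm',c2[:,:2].min(0),c2[:,:2].max(0))
x,y,t=r.x;Rm=np.array([[np.cos(t),np.sin(t)],[-np.sin(t),np.cos(t)]])
q=Rm@(p.mean(0)[:2]*1000-[x,y]);print('post in frame',q,'angle',np.arctan2(q[1]-64,-(q[0]+82)),np.hypot(q[1]-64,q[0]+82))
print('panel in frame',Rm@(np.array(panel(k,zm+.004,280,402,75,170)[0])-[x,y]))
E
python3 m3.py
```

```text
mat [np.float64(0.0046), np.float64(0.0044), np.float64(0.0042), np.float64(0.0047), np.float64(0.0048)] wood -0.0013044869169237527
panel ((512.5252685546875, -161.26296997070312), (151.87278747558594, 112.31404113769531), 65.93172454833984) ptop 0.008737704727029671
3017 0.015691340610665683
frame [539.419198   207.95124686   1.4544646 ] 83.33468281812286 1.073547286268507
post 67 [0.44237204 0.10706861 0.04969122] 0.04784176047325883
arm [0.42973249 0.09365028] [0.47290085 0.14335919]
post in frame [-111.46499844   84.68182243] angle 0.612007725391325 35.998943209850346
panel in frame [-369.84029732  -16.14236123]
```

Emit:
{"fn": "drive_tool", "kwargs": {"plan": [[0.0318,0.0422,0,0,0,0,0.2],[0.0318,0.0422,0.04,0,0,0,0.2],[0,0,0.045,0,0,0,0.2],[0,0,0.045,0,0,0,0.2],[0,0,0.045,0,0,0,0.2],[0,0,0.045,0,0,0,0.2],[0,0,0.045,0,0,0,0.2],[0,0,0.035,0,0,0,0.2],[0,0,0,0,0,0,0.2],[0,0,0,0,0,0,0.2]]}}

```text
t: 3.15
tcp_pos: [0.509, -0.1457, 0.047]
tool_rot: [0.978, -0.208, -0.0, -0.0]
force: [-0.5, 0.9, 0.3]
finger_gap: 0.597
gripper_force: 0.0
```

Emit:
{"fn": "drive_tool", "kwargs": {"plan": [[0.0095,0.0128,0.01,0,0,0,0.2],[0,0,0.007,0,0,0,0.2],[0,0,0.002,0,0,0,0.2],[0,0,0.002,0,0,0,0.2],[0,0,0,0,0,0,0.2]]}}

```text
t: 3.65
tcp_pos: [0.5123, -0.161, 0.0263]
tool_rot: [0.978, -0.208, -0.0, -0.0]
force: [-0.3, -0.6, 0.1]
finger_gap: 0.6
gripper_force: 0.0
```

Emit:
{"fn": "drive_tool", "kwargs": {"plan": [[0,0,0.002,0,0,0,0.2],[0,0,0.001,0,0,0,0.2],[0,0,0,0,0,0,0.2]]}}

```text
t: 3.95
tcp_pos: [0.5124, -0.161, 0.023]
tool_rot: [0.978, -0.208, -0.0, -0.0]
force: [0.0, -0.4, 0.2]
finger_gap: 0.603
gripper_force: 0.0
```

Emit:
{"fn": "drive_tool", "kwargs": {"plan": [[0,0,0.001,0,0,0,0.2],[0,0,0.001,0,0,0,0.2],[0,0,0,0,0,0,0.2]]}}

```text
t: 4.25
tcp_pos: [0.5124, -0.1611, 0.0209]
tool_rot: [0.978, -0.208, -0.0, -0.0]
force: [0.4, -0.1, -0.3]
finger_gap: 0.602
gripper_force: 0.0
```

Emit:
{"fn": "drive_tool", "kwargs": {"plan": [[0,0,0.001,0,0,0,0.2],[0,0,0.001,0,0,0,0.2],[0,0,0,0,0,0,0.2]]}}

```text
t: 4.55
tcp_pos: [0.5125, -0.1612, 0.0205]
tool_rot: [0.978, -0.208, 0.0, 0.0]
force: [-2.6, 1.2, 10.8]
finger_gap: 0.601
gripper_force: 5.7
```

Emit:
{"fn": "drive_tool", "kwargs": {"plan": [[-0.002,-0.005,0,0,0,0,0.2],[-0.004,-0.01,0,0,0,0,0.2],[-0.004,-0.01,0,0,0,0,0.2],[-0.004,-0.01,0,0,0,0,0.2]]}}

```text
t: 4.95
tcp_pos: [0.516, -0.1249, 0.0205]
tool_rot: [0.978, -0.208, 0.003, 0.001]
force: [-0.6, -2.5, 8.2]
finger_gap: 0.602
gripper_force: 4.0
```

Emit:
{"fn": "drive_tool", "kwargs": {"plan": [[-0.0057,-0.0137,0.0002,0,0,0,0.2],[-0.0057,-0.0137,0,0,0,0,0.2],[-0.0057,-0.0137,0,0,0,0,0.2],[-0.0057,-0.0137,0,0,0,0,0.2],[-0.0057,-0.0137,0,0,0,0,0.2]]}}

```text
t: 5.45
tcp_pos: [0.5181, -0.0503, 0.0205]
tool_rot: [0.978, -0.208, 0.003, 0.001]
force: [-0.2, -4.8, 10.1]
finger_gap: 0.603
gripper_force: 5.0
```

Emit:
{"fn": "drive_tool", "kwargs": {"plan": [[-0.0057,-0.0137,0,0,0,0,0.2],[-0.0057,-0.0137,0,0,0,0,0.2],[-0.0057,-0.0137,0,0,0,0,0.2],[-0.0057,-0.0137,0,0,0,-2,0.2],[-0.004,-0.007,0,0,0,-2,0.2],[0,0,0,0,0,-4,0.2],[0,0,0,0,0,-4,0.2],[0,0,0,0,0,-4,0.2],[0,0,0,0,0,-1.4,0.2],[0,0,0,0,0,0,0.2]]}}

```text
t: 6.45
tcp_pos: [0.5173, 0.018, 0.0205]
tool_rot: [0.998, -0.057, 0.002, 0.0]
force: [-1.4, 2.0, 12.1]
finger_gap: 0.599
gripper_force: 6.0
```

```bash
cat > m4.py <<'E'
from h import *
import sys
n=sys.argv[1]
s=snap('scene');np.savez('s_%s.npz'%n,**s)
sd=snap('side')
st=manip.sense();print({k:st[k].round(4) if hasattr(st[k],'round') else st[k] for k in('t','tcp_pos','tool_rot','force','q')})
s2=snap('wrist');np.savez('w_%s.npz'%n,**s2,pos=st['tcp_pos'],rot=st['tool_rot'])
I=[cv2.cvtColor(s2['image'],4),cv2.resize(cv2.cvtColor(s['image'],4)[150:260,210:430],(560,280),interpolation=2)]
cv2.imwrite('pics/%s.png'%n,cv2.resize(np.vstack(I),None,fx=.8,fy=.8))
E
python3 m4.py a
```

```text
{'t': 6.55, 'tcp_pos': array([0.5173, 0.018 , 0.0205]), 'tool_rot': array([ 9.984e-01, -5.740e-02,  1.700e-03,  1.000e-04]), 'force': array([-0.6258,  0.9861, 12.2769]), 'q': array([-1.8140e-01,  7.6310e-01,  1.8519e+00,  5.0000e-04,  5.2320e-01,
        1.5037e+00])}
```

View pics/a.png

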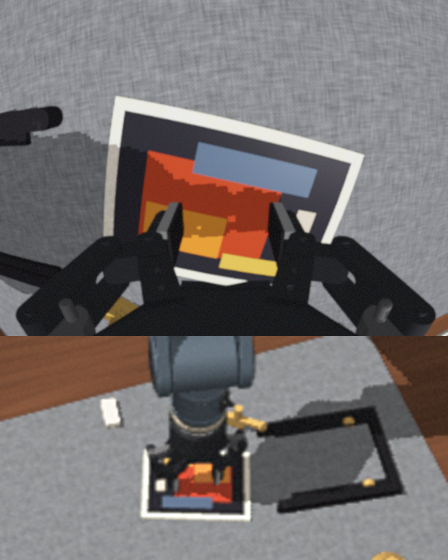

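The combined picture shows the panel in front of the mouth but turned relative to the tool. In the wrist part its far edge runs from (118,97) to (362,155), so it didn't rotate fully with the fingers. I'll measure its actual yaw.

```bash
cat > m5.py <<'E'
from h import *
import sys
s=dict(np.load('w_%s.npz'%sys.argv[1]));k=W(s,s['pos'],s['rot'])
F=np.array([540.0,208.3]);t=np.radians(83.33);Rm=np.array([[np.cos(t),np.sin(t)],[-np.sin(t),np.cos(t)]])
y=cv2.cvtColor(s['image'],cv2.COLOR_RGB2HSV)
# white far edge: outer boundary, scanning columns from top
m=((s['image'].min(-1)>float(sys.argv[2]))&(y[...,1]<45)).astype(np.uint8)
m=cv2.morphologyEx(m,cv2.MORPH_OPEN,np.ones((3,3)))
n,l,st,c=cv2.connectedComponentsWithStats(m);i=1+st[1:,4].argmax();m=l==i;print('blob',st[i])
w=k.ray(np.argwhere(m)[:,::-1],.0088)[:,:2]*1000
f=(w-F)@Rm.T   # frame coords
np.save('blob.npy',f)
# long edge: per-x-bin outermost y (frame -y = far side of camera)
def edge(a,b,sgn,lo,hi):
    xs=[];ys=[]
    for q in np.arange(lo,hi,3.):
        z=b[(a>=q)&(a<q+3)]
        if len(z)>2: xs.append(q+1.5);ys.append(z.max() if sgn>0 else z.min())
    xs,ys=np.array(xs),np.array(ys)
    for _ in range(4):
        p=np.polyfit(xs,ys,1);r=abs(np.polyval(p,xs)-ys);ok=r<=max(1.0,np.percentile(r,85));xs,ys=xs[ok],ys[ok]
    return p,len(xs),np.abs(np.polyval(p,xs)-ys).max()
lo,hi=f[:,0].min(),f[:,0].max();print('x',lo,hi,'y',f[:,1].min(),f[:,1].max())
p,nn,e=edge(f[:,0],f[:,1],-1,lo+5,hi-5);print('long edge slope deg',np.degrees(np.arctan(p[0])),'n',nn,e,'y at mid',np.polyval(p,(lo+hi)/2))
a=np.arctan(p[0]);C=np.array([[np.cos(a),np.sin(a)],[-np.sin(a),np.cos(a)]]);g=f@C.T
print('panel-aligned: x %.1f..%.1f (len %.1f) ymin %.1f'%(*np.percentile(g[:,0],[.3,99.7]),np.ptp(np.percentile(g[:,0],[.3,99.7])),np.percentile(g[:,1],1)))
x=np.percentile(g[:,0],[.3,99.7]).mean();ymin=np.percentile(g[:,1],.5)
cen=C.T@np.array([x,ymin+55]);print('centre in frame',cen,'yaw rel frame',np.degrees(a))
tp=Rm@(s['pos'][:2]*1000-F);q=R.from_quat(s['rot']).as_matrix()[:,1];print('tcp in frame',tp,'tool y yaw rel',(np.degrees(np.arctan2(q[1],q[0]))-83.33)%180)
print('tool x,y in frame axes:',Rm@R.from_quat(s['rot']).as_matrix()[:2,0],Rm@q[:2])
E
python3 m5.py a 110
```

```text
blob [     0      0    560    397 117818]
x -457.362888759622 -27.10035538663525 y -155.93186893471233 153.65510675253591
long edge slope deg -19.45284565881087 n 73 31.61694488041985 y at mid -92.5680928837829
panel-aligned: x -438.2..11.5 (len 449.6) ymin -234.3
centre in frame [-263.49016123 -105.42006941] yaw rel frame -19.45284565881087
tcp in frame [-191.60787281    0.44659982] tool y yaw rel 0.09365356566439687
tool x,y in frame axes: [ 0.00163443 -0.99999303] [-0.99999866 -0.00163456]
```

```bash
for t in 165 190; do python3 m5.py a $t; echo; done
```

```text
blob [ 136  120  319  184 7404]
x -275.745306006166 -123.55650593128722 y -70.7354626411182 23.16592831907281
long edge slope deg -12.948303463104573 n 47 0.42988260394007227 y at mid -55.284768189417505
panel-aligned: x -261.0..-110.5 (len 150.5) ymin -98.5
centre in frame [-190.77561769   -0.8034034 ] yaw rel frame -12.948303463104573
tcp in frame [-191.60787281    0.44659982] tool y yaw rel 0.09365356566439687
tool x,y in frame axes: [ 0.00163443 -0.99999303] [-0.99999866 -0.00163456]

blob [ 136  121  318  183 6834]
x -275.306815756433 -123.65608114316628 y -70.28051020115402 23.16592831907281
long edge slope deg -12.950432518175663 n 47 0.4974495295660688 y at mid -54.98573717169373
panel-aligned: x -260.5..-110.8 (len 149.7) ymin -98.2
centre in frame [-190.63166133   -0.49955046] yaw rel frame -12.950432518175663
tcp in frame [-191.60787281    0.44659982] tool y yaw rel 0.09365356566439687
tool x,y in frame axes: [ 0.00163443 -0.99999303] [-0.99999866 -0.00163456]
```

Emit:
{"fn": "drive_tool", "kwargs": {"plan": [[0,0,-0.01,0,0,0,0.2],[0,0,-0.01,0,0,0,0.2],[0,0,0,0,0,6.5,1],[0,0,0,0,0,6.5,1],[0,0,0,0,0,0,1],[0,0,0,0,0,0,1],[0,0,0,0,0,0,1]]}}

```text
t: 7.3
tcp_pos: [0.516, 0.018, 0.039]
tool_rot: [0.986, -0.169, -0.0, -0.0]
force: [0.0, -0.0, -0.4]
finger_gap: 0.997
gripper_force: 0.0
```

Emit:
{"fn": "drive_tool", "kwargs": {"plan": [[0,0,0.01,0,0,0,1],[0,0,0.007,0,0,0,1],[0,0,0.002,0,0,0,1],[0,0,0,0,0,0,1]]}}

```text
t: 7.7
tcp_pos: [0.5155, 0.0181, 0.019]
tool_rot: [0.985, -0.17, -0.001, -0.0]
force: [1.7, 0.3, -0.3]
finger_gap: 1.0
gripper_force: 0.0
```

Run:
```python
from h import *
st=manip.sense();print(st['tcp_pos'],st['force'],st['ft_torque'],R.from_quat(st['tool_rot']).as_matrix().round(4)[:,2])
```

```text
[0.51551451 0.01807796 0.01901133] [ 1.74688945  0.29826442 -0.31709448] [-0.01165991 -0.03085477  0.03923522] [-1.8e-03  3.0e-04 -1.0e+00]
```

Emit:
{"fn": "drive_tool", "kwargs": {"plan": [[0,0,0.002,0,0,0,1],[0,0,0.001,0,0,0,1],[0,0,0,0,0,0,1]]}}

```text
t: 8.0
tcp_pos: [0.5161, 0.018, 0.0168]
tool_rot: [0.985, -0.17, -0.0, -0.0]
force: [0.1, 0.1, -0.8]
finger_gap: 0.998
gripper_force: 0.0
```

Emit:
{"fn": "drive_tool", "kwargs": {"plan": [[0,0,0.002,0,0,0,1],[0,0,0.001,0,0,0,1],[0,0,0,0,0,0,1]]}}

```text
t: 8.3
tcp_pos: [0.516, 0.018, 0.0138]
tool_rot: [0.985, -0.17, -0.0, 0.0]
force: [-0.0, 0.8, 0.4]
finger_gap: 1.002
gripper_force: 0.0
```

Emit:
{"fn": "drive_tool", "kwargs": {"plan": [[0,0,0.001,0,0,0,1],[0,0,0.001,0,0,0,1],[0,0,0,0,0,0,1]]}}

```text
t: 8.6
tcp_pos: [0.516, 0.018, 0.0118]
tool_rot: [0.985, -0.17, -0.0, -0.0]
force: [-0.8, -1.4, -0.2]
finger_gap: 1.001
gripper_force: 0.0
```

Emit:
{"fn": "drive_tool", "kwargs": {"plan": [[0,0,0.001,0,0,0,1],[0,0,0.0005,0,0,0,1],[0,0,0,0,0,0,1]]}}

```text
t: 8.9
tcp_pos: [0.5161, 0.018, 0.0106]
tool_rot: [0.985, -0.17, 0.0, 0.0]
force: [-0.6, -0.6, 2.7]
finger_gap: 1.004
gripper_force: 1.5
```

Emit:
{"fn": "drive_tool", "kwargs": {"plan": [[0,0,0.001,0,0,0,1],[0,0,0,0,0,0,1]]}}

```text
t: 9.1
tcp_pos: [0.5161, 0.018, 0.0106]
tool_rot: [0.985, -0.17, 0.0, 0.0]
force: [-2.2, -0.3, 10.3]
finger_gap: 1.001
gripper_force: 5.7
```

Emit:
{"fn": "drive_tool", "kwargs": {"plan": [[0,0,0,0,0,-2,1],[0,0,0,0,0,-2,1],[0,0,0,0,0,-3,1],[0,0,0,0,0,-3,1],[0,0,0,0,0,-3,1],[0,0,0,0,0,0,1]]}}

```text
t: 9.7
tcp_pos: [0.5174, 0.0177, 0.0106]
tool_rot: [0.998, -0.057, 0.002, 0.0]
force: [-0.7, 0.0, 9.6]
finger_gap: 0.997
gripper_force: 4.8
```

```bash
python3 m4.py b; python3 m5.py b 165
```

```text
{'t': 9.8, 'tcp_pos': array([0.5174, 0.0177, 0.0106]), 'tool_rot': array([ 9.984e-01, -5.700e-02,  1.700e-03,  3.000e-04]), 'force': array([-0.5043,  0.1199,  8.7206]), 'q': array([-1.8180e-01,  7.8250e-01,  1.8528e+00, -2.0000e-04,  5.0270e-01,
        1.5034e+00])}
blob [ 107  150  342  145 7899]
x -265.4714707579411 -114.51035302484986 y -56.83840796041537 11.739377691870649
long edge slope deg 0.12213942857379717 n 47 0.21149687998440214 y at mid -56.505868567688644
panel-aligned: x -265.3..-115.3 (len 149.9) ymin -56.1
centre in frame [-190.28997867   -1.61506634] yaw rel frame 0.12213942857379717
tcp in frame [-191.91460837    0.26744814] tool y yaw rel 0.13066465396335047
tool x,y in frame axes: [ 0.00228173 -0.99999129] [-0.99999734 -0.00228053]
```

```bash
cat > m6.py <<'E'
import io,contextlib
with contextlib.redirect_stdout(io.StringIO()):
    exec(open('m.py').read())
zm=.0049;t=np.radians(83.33);Rm=np.array([[np.cos(t),np.sin(t)],[-np.sin(t),np.cos(t)]]);F=np.array([540,208.3])
s1=dict(np.load('w1.npz'));k=W(s1,s1['pos'],s1['rot'])
def run(name,img,rayf,zt,zb,th):
    g=cv2.resize(img.max(-1),None,fx=4,fy=4,interpolation=cv2.INTER_CUBIC).astype(float)
    v,u=np.mgrid[:g.shape[0],:g.shape[1]];uv=np.stack([(u+.5)/4-.5,(v+.5)/4-.5],-1).reshape(-1,2)
    m=(g<th).reshape(-1)
    def fc(z): 
        w=rayf(uv[m],z)[:,:2]*1000; return (w-F)@Rm.T
    T=fc(zm+zt);B=fc(zm+zb)
    def edge(P,ax,lo,hi,c0,c1,fn):
        q=P[:,ax];o=P[:,1-ax];out=[]
        for a in np.arange(lo,hi,4.):
            z=o[(q>=a)&(q<a+4)&(o>c0)&(o<c1)]
            if len(z)>4: out.append((a+2,fn(z)))
        out=np.array(out)
        for _ in range(3):
            p=np.polyfit(*out.T,1);r=abs(np.polyval(p,out[:,0])-out[:,1]);out=out[r<=max(1,np.percentile(r,90))]
        return 'val %.1f at mid, slope %.2f deg, n %d, res %.1f'%(np.polyval(p,(lo+hi)/2),np.degrees(np.arctan(p[0])),len(out),np.abs(np.polyval(p,out[:,0])-out[:,1]).max())
    print(name,'+y outer',edge(T,0,-60,80,45,80,np.max))
    print(name,'-y outer',edge(B,0,-70,80,-80,-45,np.min))
    print(name,'end',edge(T,1,-60,60,70,97,np.max))
    print(name,'-y nose tip',np.percentile(B[(B[:,1]<-57)&(B[:,1]>-75)&(abs(B[:,0]+85)<25),0],.5))
run('scene',im,ray,.016,0,70)
run('wrist',s1['image'],k.ray,.016,.016,45)
E
python3 m6.py
```

```text
scene +y outer val 69.7 at mid, slope -0.94 deg, n 35, res 0.7
scene -y outer val -69.8 at mid, slope -0.99 deg, n 38, res 0.8
scene end val 89.9 at mid, slope 1.03 deg, n 30, res 0.6
scene -y nose tip -87.00822008408991
wrist +y outer val 68.8 at mid, slope -0.89 deg, n 25, res 0.9
wrist -y outer val -67.6 at mid, slope -0.85 deg, n 38, res 0.4
wrist end val 87.7 at mid, slope 1.79 deg, n 30, res 0.9
wrist -y nose tip -92.92953509815513
```

Emit:
{"fn": "drive_tool", "kwargs": {"plan": [[0,0,0.0001,0,0,1.05,1],[-0.0025,-0.009,0,0,0,0,1],[-0.0025,-0.009,0,0,0,0,1],[0,0,0,0,0,0,1]]}}

```text
t: 10.25
tcp_pos: [0.5153, 0.037, 0.0106]
tool_rot: [0.998, -0.067, 0.002, -0.0]
force: [1.8, 2.6, 9.4]
finger_gap: 1.001
gripper_force: 4.9
```

```bash
sed -i 's/F=np.array(\[540.0,208.3\]);t=np.radians(83.33)/F=np.array([540.0,208.3]);t=np.radians(82.4)/;s/-83.33/-82.4/' m5.py; python3 m4.py c; python3 m5.py c 165
```

```text
{'t': 10.35, 'tcp_pos': array([0.5153, 0.037 , 0.0106]), 'tool_rot': array([ 9.978e-01, -6.660e-02,  2.300e-03, -1.000e-04]), 'force': array([0.5645, 3.8367, 9.6553]), 'q': array([-1.4530e-01,  7.8190e-01,  1.8565e+00,  1.3000e-03,  4.9870e-01,
        1.5577e+00])}
blob [ 107  150  342  146 7985]
x -246.59095536585062 -95.80337658589448 y -55.341561878354156 14.03071812798227
long edge slope deg -0.01741568591142702 n 47 0.2092865593819866 y at mid -55.14525359260584
panel-aligned: x -246.4..-96.4 (len 150.0) ymin -55.2
centre in frame [-171.40342118   -0.22964954] yaw rel frame -0.01741568591142702
tcp in frame [-173.10297414    1.79926775] tool y yaw rel 179.95867823926415
tool x,y in frame axes: [-7.23865675e-04 -9.99989416e-01] [-9.99999567e-01  7.21200590e-04]
```

View pics/c.png

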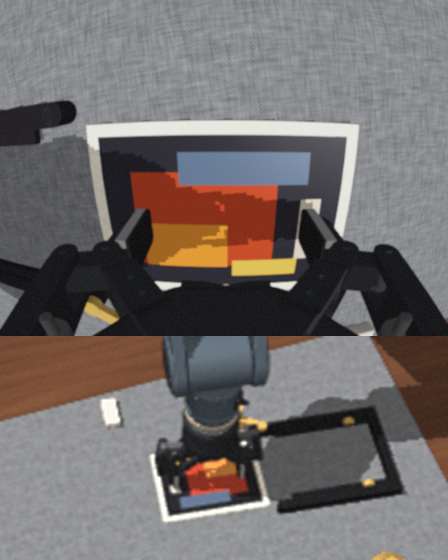

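Run:
```python
from h import *
s=dict(np.load('w_c.npz'));k=W(s,s['pos'],s['rot'])
F=np.array([540.0,208.3]);t=np.radians(82.4);Rm=np.array([[np.cos(t),np.sin(t)],[-np.sin(t),np.cos(t)]])
P=k.P[110:240,0:120];f=(P[...,:2]*1000-F)@Rm.T;m=(P[...,2]>.0155)&(P[...,2]<.026)
g=f[m];print(len(g),np.percentile(g[:,0],[50,95,98,99.5,100]),g[:,0].min())
for a in range(-96,-66,4):
    z=g[(g[:,0]>=a)&(g[:,0]<a+4),1]
    z=z[z<-40]
    if len(z)>5: print(a,z.min().round(1),z.max().round(1))
```

```text
3313 [-60.8696902  -36.67678661 -33.40357422 -30.77716458 -28.8088497 ] -89.08970879854795
-92 -66.6 -60.1
-88 -69.6 -56.7
-84 -70.0 -56.2
-80 -70.0 -56.4
-76 -70.0 -56.3
-72 -70.0 -56.4
-68 -70.0 -47.8
```

Emit:
{"fn": "drive_tool", "kwargs": {"plan": [[-0.0005,-0.006,0.0001,0,0,0,1],[-0.0005,-0.008,0,0,0,0,1],[0,-0.008,0,0,0,0,1],[0,-0.008,0,0,0,0,1],[0,-0.008,0,0,0,0,1],[0,-0.008,0,0,0,0,1]]}}

```text
t: 11.0
tcp_pos: [0.5202, 0.0817, 0.0106]
tool_rot: [0.998, -0.067, 0.002, 0.0]
force: [-0.3, -4.6, 11.0]
finger_gap: 1.0
gripper_force: 5.3
```

```bash
python3 m4.py d; python3 m5.py d 165|tail -4
```

```text
{'t': 11.1, 'tcp_pos': array([0.5203, 0.0828, 0.0106]), 'tool_rot': array([ 9.978e-01, -6.640e-02,  2.100e-03, -1.000e-04]), 'force': array([0.2608, 3.0059, 9.1458]), 'q': array([-5.4700e-02,  7.8670e-01,  1.8301e+00,  4.0000e-04,  5.2060e-01,
        1.6486e+00])}
panel-aligned: x -200.6..-62.9 (len 137.7) ymin -54.0
centre in frame [-131.71224124    0.76813007] yaw rel frame 0.08314353560984401
tcp in frame [-127.0493566     2.90734243] tool y yaw rel 179.98572598373946
tool x,y in frame axes: [-2.51395898e-04 -9.99991254e-01] [-9.99999821e-01  2.49128542e-04]
```

Emit:
{"fn": "drive_tool", "kwargs": {"plan": [[0,-0.008,0,0,0,0,1],[0,-0.008,0,0,0,0,1],[0,-0.008,0,0,0,0,1],[0,-0.008,0,0,0,0,1],[0,-0.008,0,0,0,0,1],[0,-0.008,0,0,0,0,1],[0,-0.008,0,0,0,0,1],[0,-0.008,0,0,0,0,1],[0,-0.008,0,0,0,0,1],[0,-0.004,0,0,0,0,1]]}}

```text
t: 12.15
tcp_pos: [0.53, 0.1575, 0.0106]
tool_rot: [0.998, -0.066, 0.002, 0.0]
force: [-0.9, -2.8, 10.0]
finger_gap: 0.998
gripper_force: 5.2
```

```bash
python3 m4.py e; python3 m5.py e 165|tail -5
```

```text
{'t': 12.25, 'tcp_pos': array([0.5301, 0.1579, 0.0106]), 'tool_rot': array([ 9.978e-01, -6.620e-02,  1.700e-03, -2.000e-04]), 'force': array([-0.2678, -0.1043,  9.4636]), 'q': array([ 8.7600e-02,  8.0070e-01,  1.7619e+00, -4.0000e-04,  5.7550e-01,
        1.7911e+00])}
long edge slope deg 0.05454391415965005 n 17 0.2835422673080217 y at mid -54.17421223723927
panel-aligned: x -135.1..-64.9 (len 70.2) ymin -54.1
centre in frame [-100.00869446    0.64320374] yaw rel frame 0.05454391415965005
tcp in frame [-51.2624411    3.12553763] tool y yaw rel 0.012072603851208896
tool x,y in frame axes: [ 2.08796496e-04 -9.99993997e-01] [-9.99999825e-01 -2.10706653e-04]
```

View pics/e.png

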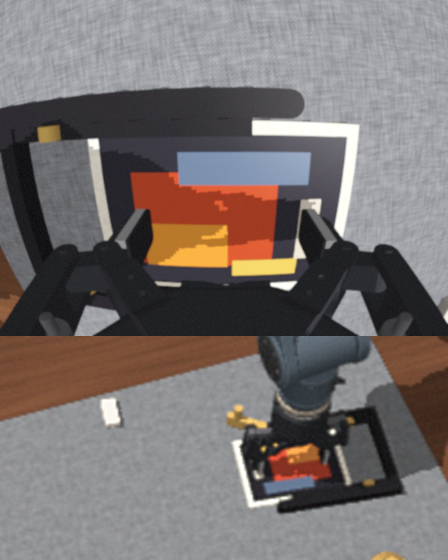

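```bash
for n in d e; do python3 m5.py $n 165|head -2
python3 - <<'E'
import numpy as np
f=np.load('blob.npy')
for a in range(-55,30,8):
    z=f[(f[:,1]>=a)&(f[:,1]<a+8),0]
    if len(z)>3: print(a,z.min().round(1),z.max().round(1))
E
done
```

```text
blob [ 131  150  319  146 7530]
x -200.78503627927742 -62.0080125581726 y -54.41021596828109 15.108401933137165
-55 -200.6 -62.0
-47 -200.6 -68.3
-39 -200.6 -192.9
-31 -200.6 -192.9
-23 -200.8 -192.9
-15 -200.7 -192.9
-7 -200.5 -192.9
1 -200.6 -192.9
9 -200.7 -194.6
blob [ 315  147  155  150 5158]
x -136.6670923038542 -64.7606328810368 y -56.257540560145806 16.22392282068561
-55 -131.7 -64.8
-47 -136.7 -65.3
-39 -135.2 -116.9
-31 -130.5 -117.0
-23 -132.0 -117.0
-15 -128.9 -117.0
-7 -126.6 -117.0
1 -125.9 -117.0
9 -130.1 -118.1
```

The picture shows the panel squarely between the rails with its trailing white edge at (350,190). It has not slipped on the fingers: the inner border moved 75.9 mm for 75.8 mm of tool travel. Next I raise the press before the clips.

Emit:
{"fn": "drive_tool", "kwargs": {"plan": [[0,-0.004,0.0004,0,0,0,1],[0,-0.004,0.0004,0,0,0,1],[0,0,0,0,0,0,1]]}}

```text
t: 12.6
tcp_pos: [0.5315, 0.1652, 0.0106]
tool_rot: [0.998, -0.066, 0.002, 0.0]
force: [-0.7, -2.4, 14.7]
finger_gap: 0.999
gripper_force: 7.6
```

Emit:
{"fn": "drive_tool", "kwargs": {"plan": [[0,-0.003,0.0001,0,0,0,1],[0,-0.004,0,0,0,0,1],[0,-0.004,0,0,0,0,1],[0,-0.004,0,0,0,0,1]]}}

```text
t: 13.0
tcp_pos: [0.5335, 0.1791, 0.0106]
tool_rot: [0.998, -0.066, 0.002, 0.001]
force: [-0.6, -8.4, 16.8]
finger_gap: 1.003
gripper_force: 7.9
```

Emit:
{"fn": "drive_tool", "kwargs": {"plan": [[0,-0.004,0,0,0,0,1],[0,-0.004,0,0,0,0,1],[0,-0.004,0,0,0,0,1]]}}

```text
t: 13.3
tcp_pos: [0.535, 0.1909, 0.0105]
tool_rot: [0.998, -0.066, 0.002, 0.001]
force: [-1.0, -8.3, 15.5]
finger_gap: 1.001
gripper_force: 7.8
```

```bash
cat > m7.py <<'E'
from h import *
import sys
n=sys.argv[1];st=manip.sense();s=snap('wrist');np.savez('w_%s.npz'%n,**s,pos=st['tcp_pos'],rot=st['tool_rot']);k=W(s,st['tcp_pos'],st['tool_rot'])
F=np.array([540.0,208.3]);t=np.radians(82.4);Rm=np.array([[np.cos(t),np.sin(t)],[-np.sin(t),np.cos(t)]])
print('tcp frame',Rm@(st['tcp_pos'][:2]*1000-F),'force',st['force'])
# inner edge of white trailing border along lines of constant frame y
for y in (-40,-32,-24,-16,-8,0):
    X=np.arange(-150,-40,.5);w=(np.stack([X,np.full_like(X,y)],1)@Rm+F)/1000
    T=np.linalg.inv(k.E);c=np.c_[w,np.full(len(w),.0088)]@T[:3,:3].T+T[:3,3]
    th=np.arctan2(np.hypot(c[:,0],c[:,1]),-c[:,2]);ph=np.arctan2(-c[:,1],c[:,0])
    g=cv2.remap(k.im.min(-1),(k.cx+k.f*th*np.cos(ph)).astype(np.float32)[None],(k.cy+k.f*th*np.sin(ph)).astype(np.float32)[None],1)[0].astype(float)
    d=np.diff(cv2.GaussianBlur(g[None],(1,1),0)[0]);i=d.argmin()
    j=np.diff(g)[:].argmin();print(y,'inner edge x',X[i],'drop',d[i])
E
python3 m7.py f; python3 - <<'E'
E
```

```text
tcp frame [-17.89418234   2.63556093] force [-0.97349035 -8.34750097 15.47408967]
-40 inner edge x -85.0 drop -57.0
-32 inner edge x -85.0 drop -57.0
-24 inner edge x -85.0 drop -59.0
-16 inner edge x -85.0 drop -59.0
-8 inner edge x -85.0 drop -60.0
0 inner edge x -85.0 drop -63.0
```

Emit:
{"fn": "drive_tool", "kwargs": {"plan": [[0,-0.004,0,0,0,0,1],[0,-0.004,0,0,0,0,1],[0,-0.004,0,0,0,0,1]]}}

```text
t: 13.65
tcp_pos: [0.5366, 0.2028, 0.0106]
tool_rot: [0.998, -0.066, 0.002, 0.001]
force: [-0.7, -8.1, 15.0]
finger_gap: 0.998
gripper_force: 7.7
```

Emit:
{"fn": "drive_tool", "kwargs": {"plan": [[0,-0.002,0,0,0,0,1],[0,-0.002,0,0,0,0,1]]}}

```text
t: 13.85
tcp_pos: [0.5371, 0.2068, 0.0106]
tool_rot: [0.998, -0.066, 0.002, 0.001]
force: [-0.9, -7.6, 14.4]
finger_gap: 1.0
gripper_force: 7.7
```

```bash
python3 m7.py g
```

```text
tcp frame [-1.87669331  2.65748641] force [-0.88145863 -7.55528061 14.41169482]
-40 inner edge x -69.0 drop -57.0
-32 inner edge x -69.0 drop -56.0
-24 inner edge x -69.0 drop -57.0
-16 inner edge x -69.0 drop -57.0
-8 inner edge x -69.0 drop -58.0
0 inner edge x -69.0 drop -62.0
```

Emit:
{"fn": "drive_tool", "kwargs": {"plan": [[0,-0.001,0,0,0,0,1],[0,-0.001,0,0,0,0,1]]}}

```text
t: 14.1
tcp_pos: [0.5373, 0.2087, 0.0106]
tool_rot: [0.998, -0.066, 0.002, 0.001]
force: [-0.5, -8.0, 15.0]
finger_gap: 0.998
gripper_force: 7.7
```

Emit:
{"fn": "drive_tool", "kwargs": {"plan": [[0,-0.001,0,0,0,0,1],[0,0,0,0,0,0,1]]}}

```text
t: 14.3
tcp_pos: [0.5374, 0.2098, 0.0106]
tool_rot: [0.998, -0.066, 0.002, 0.0]
force: [-1.3, -7.2, 14.8]
finger_gap: 1.001
gripper_force: 7.7
```

Emit:
{"fn": "drive_tool", "kwargs": {"plan": [[0,-0.001,0,0,0,0,1],[0,0,0,0,0,0,1]]}}

```text
t: 14.5
tcp_pos: [0.5376, 0.2108, 0.0105]
tool_rot: [0.998, -0.066, 0.002, 0.0]
force: [-1.1, -6.9, 15.8]
finger_gap: 1.002
gripper_force: 7.7
```

Emit:
{"fn": "drive_tool", "kwargs": {"plan": [[0,-0.001,0,0,0,0,1],[0,0,0,0,0,0,1]]}}

```text
t: 14.7
tcp_pos: [0.5377, 0.2118, 0.0106]
tool_rot: [0.998, -0.066, 0.002, 0.0]
force: [-0.7, -6.3, 16.1]
finger_gap: 0.997
gripper_force: 7.7
```

```bash
python3 m7.py h
```

```text
tcp frame [3.13273254 2.78467221] force [-0.72916592 -6.26234134 16.07417802]
-40 inner edge x -66.5 drop -53.0
-32 inner edge x -67.0 drop -53.0
-24 inner edge x -67.0 drop -50.0
-16 inner edge x -67.0 drop -55.0
-8 inner edge x -66.5 drop -55.0
0 inner edge x -66.5 drop -60.0
```

Run:
```python
from h import *
s=snap('scene');np.savez('s_h.npz',**s)
w=np.load('w_h.npz')['image']
a=cv2.resize(cv2.cvtColor(w,4)[130:400,0:220],None,fx=2,fy=2,interpolation=2)
b=cv2.resize(cv2.cvtColor(s['image'],4)[175:245,310:420],(340*110//110,216),interpolation=2)
c=np.zeros((a.shape[0],340,3),np.uint8);c[:216]=b
cv2.imwrite('pics/h.png',np.hstack([a,c]))
```

```text
(no output)
```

View pics/h.png

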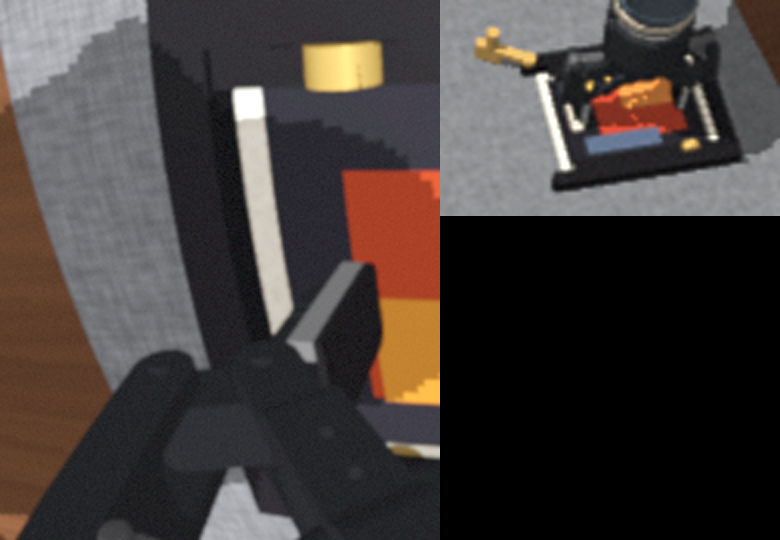

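The crop shows the panel's leading white border (x≈240–285) butting straight against the end bar's inner wall, with no mat between. I'll do one firmer push to confirm it's seated.

Emit:
{"fn": "drive_tool", "kwargs": {"plan": [[0,-0.001,0.0001,0,0,0,1],[0,-0.001,0,0,0,0,1],[0,0,0,0,0,0,1]]}}

```text
t: 15.1
tcp_pos: [0.538, 0.2137, 0.0105]
tool_rot: [0.998, -0.066, 0.002, 0.0]
force: [-1.7, -7.4, 16.1]
finger_gap: 1.003
gripper_force: 8.0
```

```bash
python3 m7.py i
```

```text
tcp frame [5.12521062 2.72326778] force [-1.69844722 -7.36003513 16.07939958]
-40 inner edge x -66.5 drop -52.0
-32 inner edge x -66.5 drop -57.0
-24 inner edge x -66.5 drop -48.0
-16 inner edge x -67.0 drop -56.0
-8 inner edge x -67.0 drop -55.0
0 inner edge x -66.5 drop -54.0
```

The panel didn't move while the fingers slid 2 mm, so it's home. Next I lift clear and re-pose for the catch.

Emit:
{"fn": "drive_tool", "kwargs": {"plan": [[0,0,-0.01,0,0,0,1],[0,0,-0.03,0,0,0,1],[0,0,-0.04,0,0,0,-0.3],[0,0,-0.03,0,0,-8.5,-0.3],[0,0,0,0,0,-8.5,-0.3],[0,0,0,0,0,-8.5,-0.3],[0,0,0,0,0,-8.5,-0.3],[0,0,0,0,0,-8.5,-0.3],[0,0,0,0,0,-8.5,-0.3],[0,0,0,0,0,-8,-0.3]]}}

```text
t: 16.15
tcp_pos: [0.536, 0.2152, 0.118]
tool_rot: [0.9, 0.436, -0.0, -0.0]
force: [0.1, -0.2, 0.2]
finger_gap: 0.345
gripper_force: 0.0
```

```bash
cat > m8.py <<'E'
from h import *
st=manip.sense();print(st['t'],st['tcp_pos'],st['q'].round(3),st['finger_gap'])
F=np.array([540.0,208.3]);t=np.radians(82.4);Rm=np.array([[np.cos(t),np.sin(t)],[-np.sin(t),np.cos(t)]])
s=snap('scene');P=world(s);im=s['image']
# panel trailing white edge in frame
z=P[...,2];f=(P[...,:2]*1000-F)@Rm.T
m=(im.min(-1)>150)&(abs(f[...,1])<60)&(f[...,0]>-100)&(f[...,0]<-40);g=f[m];print('white trailing',len(g),np.percentile(g[:,0],[1,50,99]) if len(g) else '')
b=(z>.038)&(z<.056)&(np.hypot(f[...,0]+82,f[...,1]-64)<60)
h=cv2.cvtColor(im,cv2.COLOR_RGB2HSV);b&=(h[...,1]>90)&(h[...,0]<35)
p=P[b];print('post',len(p),p.mean(0) if len(p) else '')
piv=Rm.T@np.array([-82,64.8])+F
if len(p):
    d=Rm@(p.mean(0)[:2]*1000-piv);print('rel pivot',d,'len',np.hypot(*d),'catch',np.arctan2(-d[1],-d[0]))
M=R.from_quat(st['tool_rot']).as_matrix();print('tool x',M[:2,0],'y',M[:2,1])
print('tool y angle in frame',np.degrees(np.arctan2(*(Rm@M[:2,1])[::-1])))
E
python3 m8.py
```

```text
16.15 [0.53604486 0.21522179 0.11803723] [0.188 0.638 1.66  0.    0.844 0.856] 0.34534755921778604
white trailing 194 [-91.21032579 -69.88614541 -43.13518733]
post 19 [0.4444032  0.10713478 0.0489635 ]
rel pivot [-30.91982113  16.5772876 ] len 35.083355071184094 catch -0.4921382598452059
tool x [0.61960244 0.78491574] y [ 0.78491556 -0.61960251]
tool y angle in frame -120.6871198221796
```

Emit:
{"fn": "drive_tool", "kwargs": {"plan": [[-0.028,-0.001,0,0,0,0,-0.3],[-0.0285,-0.0012,0,0,0,0,-0.3],[-0.0285,-0.0012,0,0,0,0,-0.3],[-0.0285,-0.0012,0,0,0,0,-0.3],[-0.0285,-0.001,0,0,0,0,-0.3],[0,0,0,0,0,0,-0.3],[0,0,0.02,0,0,0,-0.3],[0,0,0.02,0,0,0,-0.3],[0,0,0,0,0,0,-0.3]]}}

```text
t: 17.1
tcp_pos: [0.443, 0.108, 0.0767]
tool_rot: [0.902, 0.433, -0.001, -0.001]
force: [0.4, -0.6, -0.7]
finger_gap: 0.352
gripper_force: 0.0
```

Run:
```python
from h import *
st=manip.sense();print(st['tcp_pos'],st['force']);s=snap('wrist');k=W(s,st['tcp_pos'],st['tool_rot'])
cv2.imwrite('pics/j.png',cv2.cvtColor(s['image'],4))
```

```text
[0.44304745 0.10796266 0.0766813 ] [ 0.40623668 -0.56423011 -0.66570661]
```

View pics/j.png

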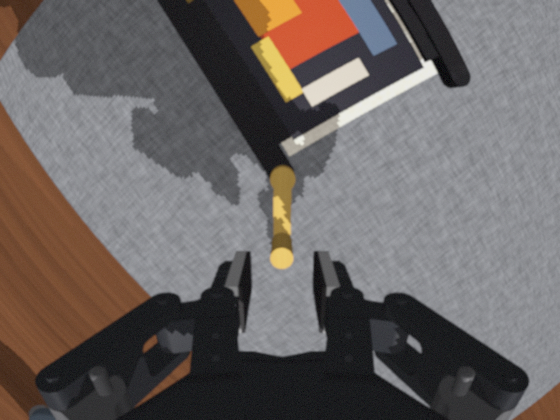

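The post is at (282,258), centred between the pads (columns 238–322). Next I go down around it and sweep.

Emit:
{"fn": "drive_tool", "kwargs": {"plan": [[0,0,0.015,0,0,0,-0.3],[0,0,0.0115,0,0,0,-0.3],[0,0,0,0,0,0,-0.3],[0,0.0045,0,0,0,0,-0.3],[0,0.0045,0,0,0,0,-0.3],[0.0016,0.0051,0,0,0,-8,-0.3],[0.0016,0.0051,0,0,0,-8,-0.3]]}}

```text
t: 17.85
tcp_pos: [0.4606, 0.0988, 0.0522]
tool_rot: [0.831, 0.557, -0.0, -0.0]
force: [-0.9, 1.7, 0.5]
finger_gap: 0.349
gripper_force: 0.9
```

Emit:
{"fn": "drive_tool", "kwargs": {"plan": [[0.0016,0.0051,0,0,0,-8,-0.3],[0.0016,0.0051,0,0,0,-8,-0.3],[0.0016,0.0051,0,0,0,-8,-0.3],[0.0016,0.0051,0,0,0,-8,-0.3],[0.0016,0.0051,0,0,0,-8,-0.3],[0,0,0,0,0,0,-0.3]]}}

```text
t: 18.45
tcp_pos: [0.4872, 0.1037, 0.0522]
tool_rot: [0.592, 0.806, 0.0, 0.001]
force: [0.1, 0.2, -0.3]
finger_gap: 0.35
gripper_force: 0.0
```

```bash
python3 m8.py
```

```text
18.45 [0.48716513 0.10366701 0.052191  ] [-0.015  0.69   1.893  0.     0.557 -0.318] 0.3497206001062272
white trailing 101 [-99.01033848 -72.68919073 -64.96677629]
post 24 [0.47874583 0.10137344 0.0472052 ]
rel pivot [-32.08852297 -18.22564024] len 36.903214875612576 catch 0.5165425828431759
tool x [-0.2982327   0.95449311] y [0.95449236 0.29823296]
tool y angle in frame -65.04848580333352
```

Emit:
{"fn": "drive_tool", "kwargs": {"plan": [[0.0016,0.0051,0,0,0,-8,-0.3],[0.0016,0.0051,0,0,0,-8,-0.3],[0.0016,0.0051,0,0,0,-8,-0.3],[0.0016,0.0051,0,0,0,-8,-0.3],[0.0016,0.0051,0,0,0,-8,-0.3],[0.0016,0.0051,0,0,0,-8,-0.3],[0.0016,0.0051,0,0,0,-8,-0.3],[0,0,0,0,0,0,-0.3]]}}

```text
t: 19.3
tcp_pos: [0.5051, 0.1346, 0.052]
tool_rot: [0.146, 0.989, 0.0, 0.0]
force: [0.0, -0.3, 0.1]
finger_gap: 0.35
gripper_force: 0.0
```

```bash
python3 m8.py
```

```text
19.3 [0.50511603 0.13462211 0.05197335] [ 0.047  0.706  1.83  -0.     0.605 -1.232] 0.35022903862476995
white trailing 137 [-98.8596594  -70.55778041 -43.12396442]
post 18 [0.5059673  0.1293618  0.04885716]
rel pivot [ -0.74581726 -41.50633622] len 41.51303638201103 catch 1.5528295036621735
tool x [-0.95752508  0.28834924] y [0.28834918 0.95752531]
tool y angle in frame -9.15914993511001
```

Emit:
{"fn": "drive_tool", "kwargs": {"plan": [[0,0.0025,0,0,0,0,-0.3],[0,0,0,0,0,0,-0.3]]}}

```text
t: 19.55
tcp_pos: [0.5061, 0.1368, 0.0519]
tool_rot: [0.146, 0.989, 0.0, 0.0]
force: [0.4, 0.7, 0.7]
finger_gap: 0.348
gripper_force: 0.2
```

Emit:
{"fn": "drive_tool", "kwargs": {"plan": [[0,0.002,0,0,0,0,-0.3],[0,0,0,0,0,0,-0.3]]}}

```text
t: 19.75
tcp_pos: [0.5066, 0.1388, 0.0517]
tool_rot: [0.145, 0.989, 0.0, 0.0]
force: [0.2, 0.1, -0.2]
finger_gap: 0.352
gripper_force: 0.3
```

Emit:
{"fn": "drive_tool", "kwargs": {"plan": [[0,0.002,0,0,0,0,-0.3],[0,0,0,0,0,0,-0.3]]}}

```text
t: 19.95
tcp_pos: [0.507, 0.1409, 0.0517]
tool_rot: [0.145, 0.989, 0.0, 0.0]
force: [-0.2, -1.3, 0.4]
finger_gap: 0.352
gripper_force: 0.3
```

Emit:
{"fn": "drive_tool", "kwargs": {"plan": [[0,0.002,0,0,0,0,-0.3],[0,0,0,0,0,0,-0.3]]}}

```text
t: 20.15
tcp_pos: [0.507, 0.1415, 0.0516]
tool_rot: [0.144, 0.99, -0.001, -0.001]
force: [-0.7, -7.8, 0.6]
finger_gap: 0.35
gripper_force: 3.5
```

```bash
python3 m8.py
```

```text
20.15 [0.50701904 0.14152187 0.05159444] [ 0.061  0.709  1.819 -0.004  0.615 -1.218] 0.3501411501336091
white trailing 122 [-97.86537275 -70.92567827 -42.98881302]
post 13 [0.50452284 0.13457687 0.04696401]
rel pivot [  4.23241215 -39.38484657] len 39.61160754505074 catch 1.6778484576370452
tool x [-0.95867733  0.28449488] y [0.28449247 0.95867501]
tool y angle in frame -8.92856675882005
```

Emit:
{"fn": "drive_tool", "kwargs": {"plan": [[0,-0.004,0,0,0,0,-0.3],[0,-0.004,0,0,0,0,-0.3],[0,0,0,0,0,0,-0.3],[0,0,-0.01,0,0,0,-0.3],[0,0,-0.03,0,0,0,-0.3],[0,0,-0.04,0,0,0,-0.3],[0,0,-0.04,0,0,0,-0.3],[0.04,0,-0.04,0,0,0,-0.3],[0.03,0,0,0,0,0,-0.3],[0,0,0,0,0,0,-0.3]]}}

```text
t: 21.2
tcp_pos: [0.438, 0.1547, 0.2086]
tool_rot: [0.144, 0.99, 0.0, -0.001]
force: [-1.0, 0.1, -0.4]
finger_gap: 0.349
gripper_force: 0.0
```

```bash
python3 m8.py
python3 - <<'E'
from h import *
st=manip.sense();s=snap('wrist');w=snap('scene')
a=cv2.cvtColor(s['image'],4);b=cv2.resize(cv2.cvtColor(w['image'],4)[165:250,315:420],None,fx=3.3,fy=3.3,interpolation=2)
c=np.zeros((420,b.shape[1],3),np.uint8);c[:b.shape[0]]=b
cv2.imwrite('pics/k.png',cv2.resize(np.hstack([a,c]),None,fx=.85,fy=.85))
k=W(s,st['tcp_pos'],st['tool_rot']);np.savez('w_k.npz',**s,pos=st['tcp_pos'],rot=st['tool_rot'])
E
```

```text
21.2 [0.43803848 0.15473476 0.2085696 ] [ 9.800e-02  3.710e-01  1.863e+00  1.000e-03  9.100e-01 -1.185e+00] 0.34871602608957697
white trailing 137 [-94.88474807 -68.47598936 -43.25723553]
post 24 [0.5043174  0.13286297 0.04762596]
rel pivot [  2.50639041 -39.40788187] len 39.48750620440897 catch 1.6343120225983894
tool x [-0.95871981  0.2843434 ] y [0.28434366 0.9587224 ]
tool y angle in frame -8.919620628407706
```

View pics/k.png

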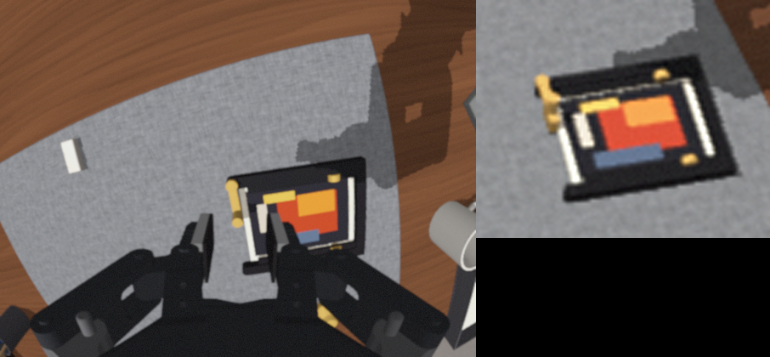

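The picture shows the catch lying across the mouth at (233,205), the panel home in the frame with its leading edge against the end bar (352,210), and the gripper clear. I'm handing the job in.

```bash
python3 -c "
from station import manip
print(manip.sign_off())"
```

```text
the job is handed in; nothing more can be done
None
```

The panel is home in the frame, the catch is closed across the open end, the gripper is clear of everything, and the job is handed in at about 21 s; sign-off returned no verdict, so this rests on my own camera and force checks.

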